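Let the lift table down level with the stand

TASK

The burr case sits on the raised deck of the small hydraulic lift table and has to come down level with the stand beside it, so that it can be slid across. Swing the red release-valve handle open just a fraction so that the deck sinks slowly and smoothly, at no more than about 2 cm a second; when the deck is level with the top of the stand, swing the handle back shut and snug it onto its seat with a firm push of about 12 to 15 N, no harder, to hold it there. There is no pump to raise it again, so do not overshoot; move the deck only with the valve and leave the case and the other things alone.

Things in the scene. Friction and masses are not known exactly. Their poses are not given: they have to be found in the camera images.
- lift: Fixed lift table: grey foot plate 130 x 150 mm, blue cylinder housing 62 mm high, and a small blue valve block 165 mm from the housing's centre on the lift's -y side. Origin: centre of its underside on the bench; z up; the lift stands turned by its yaw. It cannot move.
- deck_top (a point): Centre of the upper face of the lift's aluminium deck (110 mm along the lift's x, 130 mm along its y, 10 mm thick, yellow strip under the edge nearest the robot). The deck starts 140 mm above the bench and can only sink, 75 mm at most.
- ram (a joint): How far the deck has sunk, m: 0 raised (start), 0.075 bottomed. Its own 300 g and the case press it down, but it stays put while the valve is shut. It begins to creep at some valve angle between 0.2 and 0.7 rad, depending on the load; each further 0.1 rad adds about 10 mm/s. Turning back past that angle stops it at once. Nothing raises it again.
- stand_top (a point): Centre of the upper face of the fixed grey stand with a slotted steel top (120 x 110 mm) next to the deck on the lift's +y side; this face is 25 to 55 mm lower than the deck at the start and is the height to reach.
- valve (a joint): Angle of the valve stem, rad: grows (opens) counter-clockwise seen from above, to a stop at 1.2; 0 is hard on its seat. Starts at 0.02 to 0.12, shut but not seated. Stiff: about 4 to 7 N at the handle opens it and 7 to 10 N closes it; it stays where it is left.
- lever (a joint): Bend of the springy lever against the stem, rad: 24 N m per rad, so 0.01 rad is 3.2 N across the handle; positive when the handle is pushed in the opening direction, negative when pushed shut. 0 at rest. Bent past 0.07 (22 N) either way it is damaged. The lever's direction is the sum of valve and lever angles.
- valve_axis (a point): Point on the valve's vertical turning axis, 50 mm above the bench.
- handle (a point): Mid-height of the red upright round handle post, 16 mm thick, 54 to 101 mm above the bench: 83 mm up and 75 mm out from the valve axis, on the end of a flat springy steel lever (14 mm wide, top 54 mm up). It does not turn on the lever. At valve angle 0 the lever points 205 degrees from the lift's x axis (away from the deck, towards the robot); opening swings it farther from the deck.
- burr_case: Teal case with a clear lid, 56 x 78 x 22 mm, lying loose on the middle of the deck, about 0.5 kg but the weight differs. Origin: centre of its underside.
- parts_pot1: Bystander: screw-top pot with a dark blue lid, 43 mm wide, 31 mm high, on the bench. Origin: centre of its underside.
- loupe: Bystander: black loupe, 38 mm wide, 30 mm high, on the bench. Origin: centre of its underside.
- eraser: Bystander: blue and white eraser, 18 x 43 x 12 mm, on the bench. Origin: centre of its underside.
Mind the look-alikes: they are no part of the job. Of the things like the burr_case, leave any that is brown or orange; of the rest the larger one is meant.

How it is judged:
By the outcome, as a careful person would: the job done as asked, in the order asked, and still so for the second after the job is handed in, with the robot touching nothing.
It also fails if it takes over 72 s, if anything falls off the work surface, if the arm or the gripper's body presses on something with over 40 N, if the wrist force passes 120 N, or if a joint passes its speed limit or range.

ROBOT

A 6-joint arm with a two-finger parallel gripper is mounted at the origin on the work surface; the furniture and walls round the work are solid. World frame = base frame: x ahead of the robot, y to its left, z up, the work surface at z = 0. Lengths are in m, angles in rad, forces in N, time in s.
With the tool pointing down it reaches from about 0.35 to 0.775 m from the base axis. Payload 5.5 kg.
Tool frame: the origin (TCP) lies on the centre line of the jaws, within the pads' length; the fingertips stand 11 mm ahead of it and the grasp point (between the pads) lies 8 mm behind it (env.nose_length is the distance from the TCP to the fingertips, in m); x points along the fingers, z is the direction in which the jaws open and shut, and the axes are right-handed (so a half turn about x gives the same grasp; the last joint's range is limited). The gripper opens to 85 mm and grips with 20 to 120 N. Pads are 22 mm wide; open, the fingers measure 114 mm over their backs; the gripper's body (76 mm by 85 mm) begins 54 mm behind the grasp point. The pads swing forward as they close: fully open they stand 13 mm farther back than shut.
Start: joints at [0.98, 0.313, 0.046, 1.304, 0, 1.431], TCP at [0.251, 0.518, 0.242] pointing down, gripper open.
Joint ranges: [-2.76, 2.76], [-0.86, 1.69], [-1.03, 1.26], [-2.2, 2.34], [-1.47, 1.5], [-3.14, 3.14]. Speed limits (rad/s): [2.57, 2.57, 3.14, 3.14, 3.14, 3.14].

INTERFACE

Orientations are given as a unit quaternion [w, x, y, z].
In Python, from workcell import env gives the robot as it stands. The module is installed in compiled form; this text tells all that it offers.
- The arm moves only by the tool step_arm, never from a script. Its argument "moves" is a list that holds one entry, the list of rows, each a list of 7 numbers: the turn, a rotation vector about the tool's x, y, z in rad, then the shift along the tool's x, y, z in m, then the opening, from 0 (shut) to 1 (fully open). In form: [[[rx, ry, rz, tx, ty, tz, grip], ...]]. A call has 1 to 12 rows; each row is the pose to reach, as a shift and turn from the pose measured when the call began, along the tool's axes at that moment; what a row does not reach only later rows make up. A row lasts 1/10 s, in which the tool goes at most 50 mm and 8.59 degrees, less where a joint would pass 70% of its speed; a pose out of reach is approached as far as the arm can. A call with a gripper value outside its range is refused whole. The fingers move at their own pace and stop on an object; "force" is the grip in N (left out, the last holds). Time passes only in rows, so rows that repeat a pose let the fingers close. It gives the time, the measured TCP pose, the force and the opening at its end, in the units of the state.
- env.get_state(): the state, without advancing time (a new reading comes with each control period).
- env.read_camera(name): name is "scene" or "top" or "wrist"; returns (picture, depth): 480x640x3 uint8, red, green, blue; 480x640 float32, m along the optical axis (not along the pixel's ray), 0 where there is no reading.
- env.get_calibration(name): a dict with "mtx" (3x3 intrinsics, pixels), "distortion" ([k1, k2, p1, p2, k3] as OpenCV has them; the pictures are not rectified), "camera_from_world" (4x4, takes a point from world to camera coordinates); the wrist camera has in their place "T_tool_cam" (4x4, takes a point from camera to tool coordinates, whose origin is the TCP and whose axes are the tool frame's). Camera axes: x right, y down, z forward; pixel columns grow to the right and rows downward; lengths in m; the calibration is good to about 2 mm. A picture is of the moment at which its call begins: read the wrist's pose just before it. get_calibration takes no time and is no camera call.
- env.hand_in(): hands the job in, once; it reports no verdict.
Trained networks look in the newest picture that a camera, given by its name, has taken for a name from the list of things; names that differ only in an ending like _2 or _b are one class to them, and where a whole thing is asked for, a point or a joint stands for the part that bears it (a point fixed in the world has none). Each returns a list of dicts, best first, with "confidence" (0 to 1); they miss things now and then, are a little off and sometimes report something else, mostly with a low value. They report only what shows in the picture. A call takes as long as a camera call. They do not tell look-alikes from the thing itself.
- env.boxes_of(camera, thing): "uv" ([column, row] in pixels, amid what is visible of it).
- env.silhouettes(camera, thing): "mask" (480x640 bool, what is visible of it) and "uv" ([column, row] in pixels, amid what is visible of it).
The state is a dict: "clock": time; "joint_pos": joint angles; "qvel": joint speeds; "tau": joint torques, N m; "tcp_pos": TCP position; "orientation": TCP orientation; "wrist_force": force on the tool from outside, world axes, zero at the start; "ft_torque": the same for the moment, N m; "finger_gap": finger opening in m.
Only numpy, scipy, OpenCV 4.12 (cv2) and the standard library are available. Lean on these libraries where they do the work, as an engineer would, in place of code of your own. Each camera call takes 0.05 s, during which the arm holds its last target.

## Working session

There is one attempt and no reset: what is moved stays moved. The work goes in short steps, Python scripts to look and compute and a tool call to move; the robot and the scene stay as the last step left them, time stands still between calls to the robot, and variables do not carry over. Pictures are saved under pics/ and viewed, and the job is handed in when it is done.

Besides the shell and the picture viewer there is one more tool, called after ">>>" as a command line: name --argument value ..., lists and objects as JSON in quotes. step_arm: Moves the arm, as the interface text tells. Its arguments: {"type":"object","properties":{"moves":{"type":"array","items":{"type":"array","items":{"type":"array","items":{"type":"number"}}}},"force":{"type":"number"}},"required":["moves"]}

```bash
mkdir -p pics
python3 - <<'E'
from workcell import env
import cv2, numpy as np
s=env.get_state(); print({k:np.round(v,4).tolist() for k,v in s.items()}, env.nose_length)
for n in ["scene","top"]:
    p,d=env.read_camera(n); cv2.imwrite(f"pics/{n}0.png",p[:,:,::-1]); np.savez(f"{n}0.npz",p=p,d=d)
    c=env.get_calibration(n); print(n,{k:np.round(v,4).tolist() for k,v in c.items()})
print(env.get_calibration("wrist"))
E
```

```text
{'clock': 0.0, 'joint_pos': [0.9804, 0.314, 0.045, 1.3036, 0.0, 1.4312], 'qvel': [-0.0013, -0.0002, -0.0002, -0.0011, -0.0026, -0.0005], 'tau': [0.0006, -48.0626, 29.8534, 0.0194, -0.0001, 0.0], 'tcp_pos': [0.2502, 0.5172, 0.2414], 'orientation': [0.5985, -0.3759, 0.5997, 0.3754], 'wrist_force': [1.0433, -0.2148, 0.1249], 'ft_torque': [0.0238, -0.0139, -0.0093], 'finger_gap': 0.0854} 0.011
scene {'mtx': [[618.7567, 0.0, 319.2769], [0.0, 618.7567, 241.5193], [0.0, 0.0, 1.0]], 'distortion': [-0.1937, 0.0, 0.0, 0.0, 0.0], 'camera_from_world': [[0.4934, -0.8698, -0.0041, -0.2559], [-0.6652, -0.3743, -0.646, 0.3812], [0.5604, 0.3215, -0.7633, 0.8918], [0.0, 0.0, 0.0, 1.0]]}
top {'mtx': [[439.4171, 0.0, 317.026], [0.0, 439.4171, 244.7445], [0.0, 0.0, 1.0]], 'distortion': [-0.0009, 0.0, 0.0, 0.0, 0.0], 'camera_from_world': [[-0.0284, -0.9996, -0.0056, -0.0042], [-0.9884, 0.0289, -0.149, 0.4917], [0.1491, 0.0013, -0.9888, 0.9731], [0.0, 0.0, 0.0, 1.0]]}
{'mtx': array([[350.96473248,   0.        , 312.67015506],
       [  0.        , 350.96473248, 239.66714549],
       [  0.        ,   0.        ,   1.        ]]), 'distortion': array([-0.02125466,  0.        ,  0.        ,  0.        ,  0.        ]), 'T_tool_cam': array([[ 1.34752878e-04, -3.09905750e-01,  9.50767273e-01,
        -1.30966664e-01],
       [ 3.03517456e-04, -9.50767226e-01, -3.09905777e-01,
         8.05298428e-02],
       [ 9.99999945e-01,  3.30335159e-04, -3.40568152e-05,
        -7.52846410e-04],
       [ 0.00000000e+00,  0.00000000e+00,  0.00000000e+00,
         1.00000000e+00]])}
```

View pics/scene0.png

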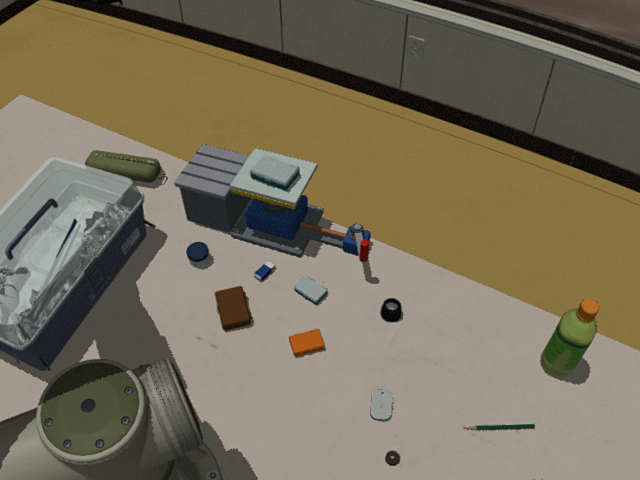

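View pics/top0.png

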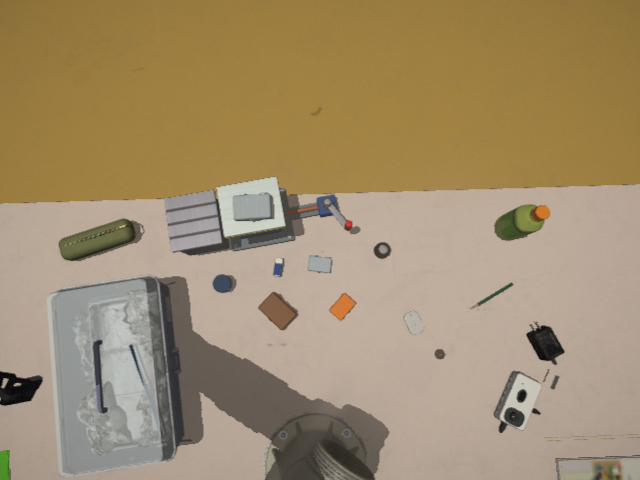

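The case that matters is the teal one on the deck, at about (252,207) top and (275,170) scene. The look-alikes are a smaller teal one at (319,264) top, a brown one at (277,311) and an orange one at (343,306). None of them needs touching. Next I measure the geometry.

```bash
cat > h.py <<'E'
from workcell import env
import cv2, numpy as np
def cloud(n,d):
    c=env.get_calibration(n); K=c["mtx"];D=np.array(c["distortion"],float)
    v,u=np.mgrid[0:480,0:640]
    q=cv2.undistortPoints(np.stack([u.ravel(),v.ravel()],1).astype(np.float64)[:,None],K,D)[:,0]
    P=np.c_[q,np.ones(len(q))]*d.ravel()[:,None]
    T=c["camera_from_world"]; 
    W=(P-T[:3,3])@T[:3,:3]
    W[d.ravel()<=0]=np.nan
    return W.reshape(480,640,3)
E
python3 - <<'E'
from h import *
for n in ["top","scene"]:
    z=np.load(f"{n}0.npz"); W=cloud(n,z["d"]); p=z["p"].astype(int)
    np.save(n+"W.npy",W)
    pts={"top":dict(deckA=(230,190),deckB=(270,228),deckC=(275,190),case=(252,207),stand1=(185,210),stand2=(205,235),axis=(328,202),handle=(348,225),bench=(300,290)),
     "scene":dict(deckA=(250,190),deckB=(300,168),deckC=(262,157),case=(275,170),stand1=(205,165),stand2=(225,160),handle=(364,250),bench=(330,330))}[n]
    for k,(u,v) in pts.items():
        print(n,k,np.round(np.nanmedian(W[v-2:v+3,u-2:u+3].reshape(-1,3),0),4),np.round(np.nanstd(W[v-2:v+3,u-2:u+3,2]),4))
    red=(p[:,:,0]>130)&(p[:,:,1]<60)&(p[:,:,2]<60)
    if n=="top": red&=(np.arange(640)[None]>335)&(np.arange(640)[None]<365)
    else: red&=(np.arange(640)[None]>350)&(np.arange(640)[None]<380)
    w=W[red]; w=w[(w[:,2]>.03)&(w[:,2]<.12)]
    print("red",len(w),np.round(np.nanmedian(w,0),4),np.round(np.nanmin(w,0),4),np.round(np.nanmax(w,0),4))
    t=w[w[:,2]>np.nanmax(w[:,2])-.006]; print("redtop",len(t),np.round(t.mean(0),4))
# deck minAreaRect
W=np.load("topW.npy"); 
x0=W[207,252]
for lo,hi,nm in [(.13,.15,"deck"),(.08,.118,"stand")]:
    m=(W[...,2]>lo)&(W[...,2]<hi)
    nn,l,st,ce=cv2.connectedComponentsWithStats(m.astype(np.uint8))
    for i in range(1,nn):
        if st[i,4]>800:
            w=W[l==i]; r=cv2.minAreaRect(w[:,:2].astype(np.float32)*1000); print(nm,st[i],np.round(r[0],1),np.round(r[1],1),round(r[2],1),np.round(np.median(w[:,2]),4),np.round(np.std(w[:,2]),4))
E
```

```text
top deckA [0.5981 0.1616 0.1383] 0.0013
top deckB [0.5141 0.0783 0.1374] 0.0055
top deckC [0.5953 0.0666 0.1388] 0.0012
top case [0.5542 0.1124 0.161 ] 0.0015
top stand1 [0.5645 0.2643 0.1101] 0.002
top stand2 [0.5085 0.2204 0.1096] 0.0015
top axis [ 0.5863 -0.0463  0.0571] 0.0027
top handle [ 0.5231 -0.0869  0.1   ] 0.0056
top bench [ 0.3908  0.0248 -0.0012] 0.002
red 16 [ 0.5264 -0.089   0.1005] [ 0.5206 -0.0935  0.0942] [ 0.5321 -0.0826  0.1044]
redtop 13 [ 0.5263 -0.0892  0.1008]
scene deckA [0.5019 0.1341 0.1401] 0.0028
scene deckB [0.5934 0.0808 0.1421] 0.0081
scene deckC [0.5661 0.1476 0.1622] 0.0074
scene case [0.5468 0.1074 0.1625] 0.0017
scene stand1 [0.5382 0.267  0.1115] 0.0012
scene stand2 [0.5692 0.2411 0.111 ] 0.002
scene handle [ 0.5168 -0.0917  0.0883] 0.0042
scene bench [ 0.3915 -0.0938  0.0004] 0.0021
red 36 [ 0.5219 -0.0893  0.1019] [ 0.5148 -0.095   0.0993] [ 0.5307 -0.082   0.1043]
redtop 36 [ 0.5222 -0.089   0.1018]
deck [ 217  176   69   62 2253] [562.4 118.1] [111.9 130.4] 8.8 0.1387 0.002
deck [   47   278   122   200 19111] [230.7 406.8] [357.6 208.4] 7.1 0.1458 0.0025
stand [ 165  189   59   63 2838] [542.6 247.2] [121.1 111.3] 8.7 0.1103 0.0019
stand [  57  274  121  201 1516] [231.2 397.2] [384.3 217.7] 9.4 0.1086 0.0055
```

```bash
cat >> h.py <<'E'
from scipy.spatial.transform import Rotation as R
def pose():
    s=env.get_state(); q=s["orientation"]; return np.array(s["tcp_pos"]),R.from_quat([q[1],q[2],q[3],q[0]]),s
def target(pos,theta,sgn=1):
    # tool x down, z along opening tangent*sgn for lever direction theta
    z=sgn*np.array([-np.sin(theta),np.cos(theta),0]); x=np.array([0,0,-1.]); y=np.cross(z,x)
    return np.array(pos),R.from_matrix(np.c_[x,y,z])
def rel(pos,Rt):
    p,r,_=pose(); return np.round((r.inv()*Rt).as_rotvec(),4),np.round(r.inv().apply(pos-p),4)
E
python3 - <<'E'
from h import *
p,r,s=pose(); print(np.round(r.as_matrix(),3))
for sg in (1,-1):
    print(sg,rel(*target([.5245,-.089,.15],np.deg2rad(215),sg)))
E
```

```text
[[-0.001 -0.9    0.436]
 [-0.001  0.436  0.9  ]
 [-1.     0.    -0.002]]
1 (array([ 2.0799e+00, -1.2000e-03,  1.6000e-03]), array([ 0.0921, -0.5109, -0.426 ]))
-1 (array([-1.0617, -0.0014, -0.0011]), array([ 0.0921, -0.5109, -0.426 ]))
```

>>> step_arm --moves '[[[-0.1,0,0,0,-0.04,-0.033,0.27],[-0.2,0,0,0,-0.08,-0.067,0.27],[-0.3,0,0,0,-0.12,-0.1,0.27],[-0.4,0,0,0,-0.16,-0.133,0.27],[-0.5,0,0,0,-0.2,-0.167,0.27],[-0.6,0,0,0,-0.24,-0.2,0.27],[-0.7,0,0,0,-0.28,-0.233,0.27],[-0.8,0,0,0,-0.32,-0.267,0.27],[-0.9,0,0,0,-0.36,-0.3,0.27],[-1.0,0,0,0,-0.4,-0.333,0.27],[-1.06,0,0,0,-0.44,-0.367,0.27],[-1.06,0,0,0,-0.48,-0.4,0.27]]]' --force 20

```text
clock: 1.3
tcp_pos: [0.4978, -0.0312, 0.2418]
orientation: [0.326, -0.627, 0.327, 0.627]
wrist_force: [0.8, 0.8, 0.1]
finger_gap: 0.023
```

Run:
```python
from h import *
p,r,s=pose(); print(p,s["clock"],s["finger_gap"],s["wrist_force"],rel(*target([.5245,-.089,.15],np.deg2rad(215),-1)))
```

```text
[ 0.49784547 -0.03118845  0.24178524] 1.3 0.022995446215767146 [0.75387765 0.84695416 0.12024483] (array([-0.0007, -0.0002, -0.0016]), array([ 0.0918,  0.0111, -0.0626]))
```

>>> step_arm --moves '[[[0,0,0,0,0.006,-0.03,0.27],[0,0,0,0.02,0.011,-0.0626,0.27],[0,0,0,0.07,0.011,-0.0626,0.27],[0,0,0,0.07,0.011,-0.0626,0.27],[0,0,0,0.07,0.011,-0.0626,0.27]]]'

```text
clock: 1.8
tcp_pos: [0.5234, -0.0885, 0.1712]
orientation: [0.326, -0.626, 0.327, 0.629]
wrist_force: [0.7, 0.0, 1.3]
finger_gap: 0.0233
```

Run:
```python
from h import *
p,r,s=pose(); print(p,s["clock"],s["wrist_force"])
im=[]
for n in ["scene","top","wrist"]:
    q,d=env.read_camera(n); np.savez(f"{n}1.npz",p=q,d=d,pos=p,R=r.as_matrix()); im.append(q[:,:,::-1])
cv2.imwrite("pics/s1.png",im[0]);cv2.imwrite("pics/t1.png",im[1]);cv2.imwrite("pics/w1.png",im[2])
```

```text
[ 0.52340418 -0.08849515  0.1711664 ] 1.8 [0.65423896 0.02690407 1.31776757]
```

View pics/s1.png

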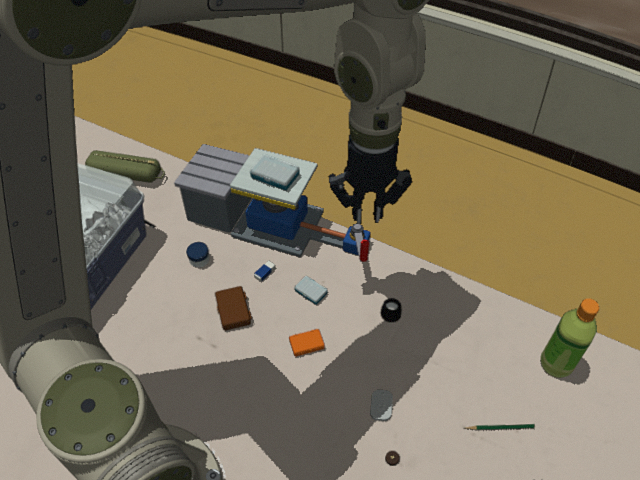

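View pics/t1.png

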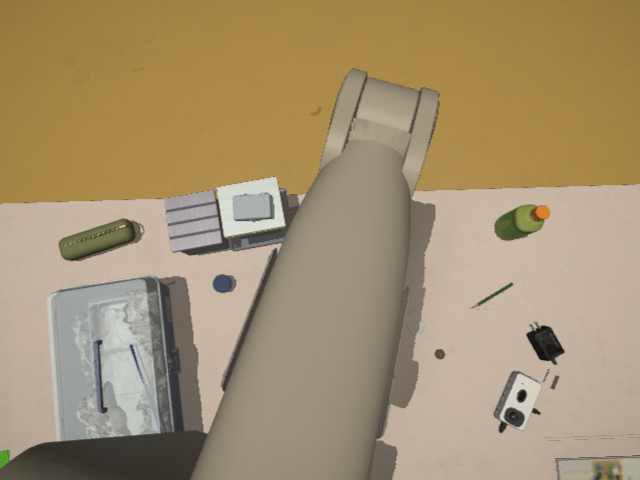

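View pics/w1.png

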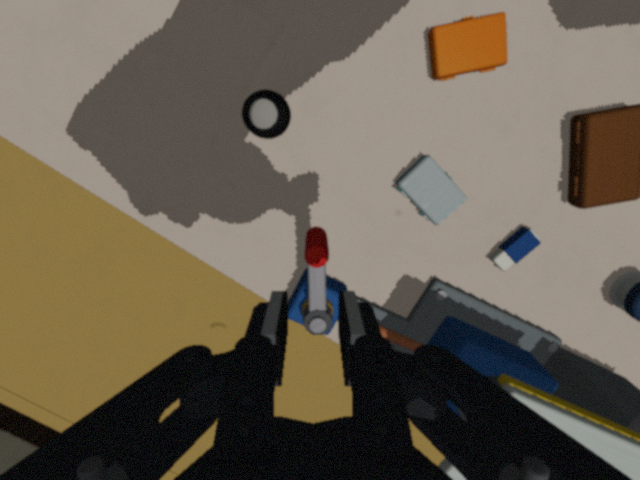

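Scene and top both show the deck and stand unobstructed. In the wrist picture the red post is at (316,240), in line with the jaws, whose centre is at about column 313. I'll measure the post in the wrist depth and fit the deck and stand heights.

```bash
cat >> h.py <<'E'
def wcloud(d,pos,Rm):
    c=env.get_calibration("wrist"); K=c["mtx"];D=np.array(c["distortion"],float)
    v,u=np.mgrid[0:480,0:640]
    q=cv2.undistortPoints(np.stack([u.ravel(),v.ravel()],1).astype(np.float64)[:,None],K,D)[:,0]
    P=np.c_[q,np.ones(len(q))]*d.ravel()[:,None]
    T=c["T_tool_cam"]; t=P@T[:3,:3].T+T[:3,3]
    return t.reshape(480,640,3),(t@Rm.T+pos).reshape(480,640,3)
yaw=np.deg2rad(8.75); C=np.array([.5615,.1176])
def lift(W):
    d=W[...,:2]-C; c,s=np.cos(yaw),np.sin(yaw)
    return d[...,0]*c+d[...,1]*s, -d[...,0]*s+d[...,1]*c
def heights(n,d,zdeck):
    W=cloud(n,d); x,y=lift(W); z=W[...,2]
    dk=(abs(x)<.048)&(abs(y)<.058)&((abs(x)>.036)|(abs(y)>.047))&(abs(z-zdeck)<.012)
    st=(abs(x)<.05)&(y>.085)&(y<.175)&(abs(z-.111)<.008)
    return np.median(z[dk]),dk.sum(),np.median(z[st]),np.std(z[st]),st.sum()
E
python3 - <<'E'
from h import *
for k in "01":
  for n in ["top","scene"]:
    z=np.load(n+k+".npz"); h=heights(n,z["d"],.14); print(n,np.round(h,4),round(h[0]-h[2],4))
z=np.load("wrist1.npz"); t,w=wcloud(z["d"],z["pos"],z["R"]); p=z["p"].astype(int)
m=(p[:,:,0]>110)&(p[:,:,1]<50)&(p[:,:,2]<50)&(w[...,2]>.05)&(w[...,2]<.12); a=w[m]; b=t[m]
print(m.sum(),np.round(a.min(0),4),np.round(a.max(0),4))
for lo,hi in[(.06,.075),(.075,.09),(.09,.098),(.098,.105)]:
    q=(a[:,2]>lo)&(a[:,2]<hi)
    if q.sum(): print(lo,q.sum(),np.round(a[q].mean(0),4),"tool y,z range",np.round(b[q].min(0),4),np.round(b[q].max(0),4))
print(np.round(w[322,318],4), "axis pixel")
# stand profile along lift y,x in top
z=np.load("top0.npz"); W=cloud("top",z["d"]); x,y=lift(W)
m=(abs(x)<.05)&(y>.08)&(y<.18)
for f,nm in((x,'x'),(y,'y')):
    b=np.linspace(f[m].min(),f[m].max(),15); print(nm,[round(float(np.median(W[...,2][m&(f>=b[i])&(f<b[i+1])])),4) for i in range(14)])
E
```

```text
top [1.387e-01 9.620e+02 1.104e-01 1.600e-03 1.897e+03] 0.0283
scene [1.409e-01 8.690e+02 1.120e-01 1.600e-03 1.605e+03] 0.029
top [1.387e-01 9.720e+02 1.103e-01 1.600e-03 1.898e+03] 0.0284
scene [1.409e-01 9.010e+02 1.119e-01 1.600e-03 1.610e+03] 0.029
68 [ 0.5169 -0.088   0.0957] [ 0.5258 -0.0812  0.0992]
0.09 50 [ 0.5213 -0.0839  0.097 ] tool y,z range [ 0.0732 -0.0037 -0.0012] [0.0755 0.0021 0.0089]
0.098 18 [ 0.5203 -0.0846  0.0983] tool y,z range [ 0.072  -0.0025  0.0001] [0.0732 0.0022 0.0075]
[ 0.5764 -0.0452  0.056 ] axis pixel
x [0.11, 0.1098, 0.1106, 0.1105, 0.1102, 0.1102, 0.1102, 0.1105, 0.1102, 0.1105, 0.1102, 0.1107, 0.1101, 0.1104]
y [0.1083, 0.1103, 0.1106, 0.1104, 0.1101, 0.1104, 0.1103, 0.1106, 0.1102, 0.1105, 0.1106, 0.1107, 0.1104, 0.1102]
```

>>> step_arm --moves '[[[0,0,0,0,0,0.003,0.5],[0,0,0,0,0,0.003,0.5],[0,0,0,0.02,0,0.003,0.5],[0,0,0,0.045,0,0.003,0.5],[0,0,0,0.07,0,0.003,0.5],[0,0,0,0.091,0,0.003,0.5],[0,0,0,0.091,0,0.003,0.5]]]'

```text
clock: 2.65
tcp_pos: [0.5231, -0.0858, 0.0816]
orientation: [0.326, -0.627, 0.327, 0.627]
wrist_force: [0.2, -0.1, 0.3]
finger_gap: 0.0428
```

Run:
```python
from h import *
p,r,s=pose(); print(p,s["clock"],s["wrist_force"],s["finger_gap"])
q,d=env.read_camera("wrist"); np.savez("wrist2.npz",p=q,d=d,pos=p,R=r.as_matrix()); cv2.imwrite("pics/w2.png",q[:,:,::-1])
```

```text
[ 0.5231242  -0.0858008   0.08156317] 2.65 [ 0.24322651 -0.11413952  0.28623931] 0.04276915657860366
```

View pics/w2.png

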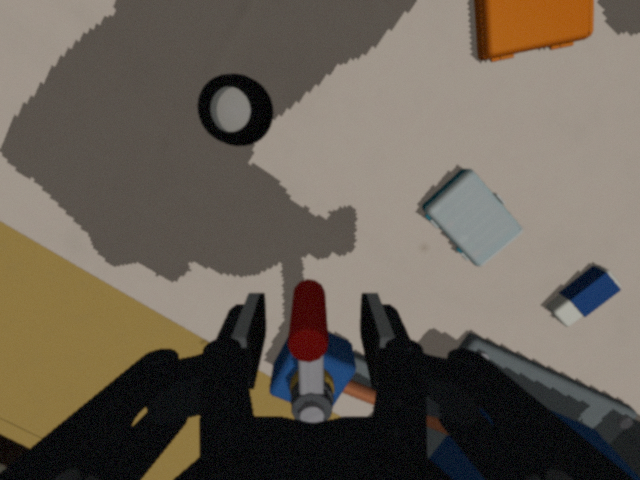

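>>> step_arm --moves '[[[0,0,0,0,0,-0.0015,0.4],[0,0,0,0,0,-0.0015,0.3],[0,0,0,0,0,-0.0015,0.24],[0,0,0,0,0,-0.0015,0.24],[0,0,0,0,0,-0.0015,0.24]]]'

```text
clock: 3.2
tcp_pos: [0.5253, -0.0875, 0.0836]
orientation: [-0.326, 0.628, -0.327, -0.626]
wrist_force: [0.0, 0.6, 0.2]
finger_gap: 0.0202
```

Run:
```python
from h import *
p,r,s=pose(); print(p,s["clock"],s["wrist_force"],s["finger_gap"], r.inv().apply(s["wrist_force"]))
q,d=env.read_camera("wrist"); cv2.imwrite("pics/w3.png",q[200:480,150:500,::-1])
```

```text
[ 0.52525727 -0.08747166  0.0835863 ] 3.2 [0.02888212 0.62460491 0.21878513] 0.020227127438867797 [-0.22006687 -0.38231921  0.49420138]
```

View pics/w3.png

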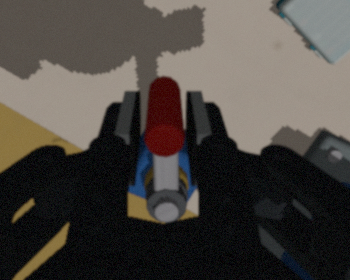

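>>> step_arm --moves '[[[0,0,0,0,0,-0.003,0.24],[-0.05,0,0,0,0,-0.006,0.24],[-0.1,0,0,0,0,-0.009,0.24],[-0.14,0,0,0,-0.001,-0.012,0.24],[-0.17,0,0,0,-0.001,-0.014,0.24],[-0.17,0,0,0,-0.001,-0.014,0.24]]]'

```text
clock: 3.85
tcp_pos: [0.5336, -0.0978, 0.0832]
orientation: [-0.272, 0.653, -0.272, -0.653]
wrist_force: [-1.5, 3.6, 0.2]
finger_gap: 0.0209
```

```bash
cat > chk.py <<'E'
from h import *
import sys,os,json
zd=float(sys.argv[1]); 
p,r,s=pose(); a=np.arctan2(p[1]+.046,p[0]-.586); f=r.inv().apply(s["wrist_force"])
print("t",round(s["clock"],2),"tcp",np.round(p,4),"leverdeg->valve",round((a%(2*np.pi))-np.deg2rad(213.75),3),"F tool",np.round(f,1),"gap",round(s["finger_gap"],4),"rad",round(np.hypot(p[1]+.046,p[0]-.586),4))
cams=sys.argv[2:] or ["top","scene"]
for n in cams:
    q,d=env.read_camera(n); h=heights(n,d,zd); off={"top":(.1387,.1104),"scene":(.1409,.1120)}[n]
    print(n,"sunk mm",round(1000*(off[0]-h[0]),2),"deck-stand mm",round(1000*(h[0]-h[2]),2),h[1],h[4])
E
python3 chk.py .139 top
```

```text
t 3.85 tcp [ 0.5336 -0.0978  0.0832] leverdeg->valve 0.191 F tool [-0.2 -1.5  3.6] gap 0.0209 rad 0.0736
top sunk mm -0.06 deck-stand mm 28.48 958 1895
```

>>> step_arm --moves '[[[-0.04,0,0,0,0,-0.003,0.24],[-0.07,0,0,0,0,-0.005,0.24],[-0.1,0,0,0,0,-0.0075,0.24],[-0.1,0,0,0,0,-0.0075,0.24]]]'

```text
clock: 4.3
tcp_pos: [0.5386, -0.1028, 0.083]
orientation: [-0.239, 0.665, -0.239, -0.665]
wrist_force: [-1.2, 2.7, 0.3]
finger_gap: 0.0207
```

```bash
python3 chk.py .139 top
```

```text
t 4.3 tcp [ 0.5386 -0.1028  0.083 ] leverdeg->valve 0.286 F tool [-0.3 -1.3  2.7] gap 0.0207 rad 0.0739
top sunk mm -0.18 deck-stand mm 28.56 971 1899
```

Still shut. I'll continue in steps of 0.06 rad or less.

>>> step_arm --moves '[[[-0.03,0,0,0,0,-0.002,0.24],[-0.06,0,0,0,0,-0.0045,0.24],[-0.06,0,0,0,0,-0.0045,0.24]]]'

```text
clock: 4.65
tcp_pos: [0.5419, -0.1054, 0.0829]
orientation: [0.22, -0.672, 0.219, 0.672]
wrist_force: [-1.5, 3.9, -0.2]
finger_gap: 0.0203
```

```bash
python3 chk.py .139 top
```

```text
t 4.65 tcp [ 0.5419 -0.1054  0.0829] leverdeg->valve 0.344 F tool [ 0.2 -2.3  3.5] gap 0.0203 rad 0.074
top sunk mm -0.04 deck-stand mm 28.45 961 1896
```

>>> step_arm --moves '[[[-0.03,0,0,0,0,-0.002,0.24],[-0.06,0,0,0,0,-0.0045,0.24],[-0.06,0,0,0,0,-0.0045,0.24]]]'

```text
clock: 5.0
tcp_pos: [0.5455, -0.1082, 0.0829]
orientation: [0.199, -0.678, 0.199, 0.679]
wrist_force: [-1.6, 2.3, -0.3]
finger_gap: 0.02
```

```bash
python3 chk.py .139 top
```

```text
t 5.0 tcp [ 0.5455 -0.1082  0.0829] leverdeg->valve 0.404 F tool [ 0.3 -1.1  2.6] gap 0.02 rad 0.0742
top sunk mm -0.04 deck-stand mm 28.44 974 1905
```

>>> step_arm --moves '[[[-0.03,0,0,0,0,-0.002,0.24],[-0.06,0,0,0,0,-0.0045,0.24],[-0.06,0,0,0,0,-0.0045,0.24]]]'

```text
clock: 5.35
tcp_pos: [0.5491, -0.1107, 0.0828]
orientation: [0.179, -0.684, 0.179, 0.684]
wrist_force: [-2.2, 2.9, 0.5]
finger_gap: 0.0204
```

```bash
python3 chk.py .139 top
```

```text
t 5.35 tcp [ 0.5491 -0.1107  0.0828] leverdeg->valve 0.463 F tool [-0.5 -1.5  3.4] gap 0.0204 rad 0.0745
top sunk mm -0.02 deck-stand mm 28.36 970 1895
```

>>> step_arm --moves '[[[-0.03,0,0,0,0,-0.002,0.24],[-0.06,0,0,0,0,-0.0045,0.24],[-0.06,0,0,0,0,-0.0045,0.24]]]'

```text
clock: 5.7
tcp_pos: [0.553, -0.113, 0.0827]
orientation: [0.159, -0.689, 0.159, 0.689]
wrist_force: [-1.8, 3.0, 0.2]
finger_gap: 0.0207
```

```bash
python3 chk.py .139 top
```

```text
t 5.7 tcp [ 0.553  -0.113   0.0827] leverdeg->valve 0.524 F tool [-0.2 -1.9  2.9] gap 0.0207 rad 0.0747
top sunk mm 0.86 deck-stand mm 27.55 968 1892
```

>>> step_arm --moves '[[[0,0,0,0,0,0.0015,0.24],[0,0,0,0,0,0.003,0.24]]]'

```text
clock: 5.95
tcp_pos: [0.5509, -0.1124, 0.0831]
orientation: [-0.159, 0.689, -0.16, -0.689]
wrist_force: [0.2, -0.5, -0.1]
finger_gap: 0.02
```

```bash
python3 chk.py .138 top
```

```text
t 5.95 tcp [ 0.5509 -0.1124  0.0831] leverdeg->valve 0.495 F tool [ 0.1  0.4 -0.4] gap 0.02 rad 0.0751
top sunk mm 1.81 deck-stand mm 26.57 959 1892
```

About 4 mm/s. It's slow and smooth, so I hold and let it sink.

>>> step_arm --moves '[[[0,0,0,0,0,0,0.24],[0,0,0,0,0,0,0.24],[0,0,0,0,0,0,0.24],[0,0,0,0,0,0,0.24],[0,0,0,0,0,0,0.24],[0,0,0,0,0,0,0.24],[0,0,0,0,0,0,0.24],[0,0,0,0,0,0,0.24],[0,0,0,0,0,0,0.24],[0,0,0,0,0,0,0.24]]]'

```text
clock: 7.0
tcp_pos: [0.5506, -0.1122, 0.0831]
orientation: [-0.159, 0.689, -0.16, -0.689]
wrist_force: [0.1, -0.4, 0.4]
finger_gap: 0.0201
```

```bash
python3 chk.py .134
```

```text
t 7.0 tcp [ 0.5506 -0.1122  0.0831] leverdeg->valve 0.491 F tool [-0.4  0.3 -0.3] gap 0.0201 rad 0.0751
top sunk mm 6.1 deck-stand mm 22.23 954 1899
scene sunk mm 6.45 deck-stand mm 22.52 893 1611
```

>>> step_arm --moves '[[[0,0,0,0,0,0,0.24],[0,0,0,0,0,0,0.24],[0,0,0,0,0,0,0.24],[0,0,0,0,0,0,0.24],[0,0,0,0,0,0,0.24],[0,0,0,0,0,0,0.24],[0,0,0,0,0,0,0.24],[0,0,0,0,0,0,0.24],[0,0,0,0,0,0,0.24],[0,0,0,0,0,0,0.24],[0,0,0,0,0,0,0.24],[0,0,0,0,0,0,0.24]]]'

```text
clock: 8.3
tcp_pos: [0.5506, -0.1122, 0.0831]
orientation: [-0.159, 0.689, -0.16, -0.689]
wrist_force: [-0.5, -0.8, 0.2]
finger_gap: 0.0207
```

```bash
python3 chk.py .128
```

```text
t 8.3 tcp [ 0.5506 -0.1122  0.0831] leverdeg->valve 0.491 F tool [-0.2  1.   0.1] gap 0.0207 rad 0.0751
top sunk mm 11.24 deck-stand mm 17.19 944 1892
scene sunk mm 11.65 deck-stand mm 17.28 886 1595
```

>>> step_arm --moves '[[[0,0,0,0,0,0,0.24],[0,0,0,0,0,0,0.24],[0,0,0,0,0,0,0.24],[0,0,0,0,0,0,0.24],[0,0,0,0,0,0,0.24],[0,0,0,0,0,0,0.24],[0,0,0,0,0,0,0.24],[0,0,0,0,0,0,0.24],[0,0,0,0,0,0,0.24],[0,0,0,0,0,0,0.24],[0,0,0,0,0,0,0.24],[0,0,0,0,0,0,0.24]]]'

```text
clock: 9.6
tcp_pos: [0.5506, -0.1123, 0.0831]
orientation: [-0.159, 0.689, -0.16, -0.689]
wrist_force: [0.6, 0.5, -0.5]
finger_gap: 0.0204
```

```bash
python3 chk.py .123
```

```text
t 9.6 tcp [ 0.5506 -0.1123  0.0831] leverdeg->valve 0.491 F tool [ 0.5 -0.7 -0.3] gap 0.0204 rad 0.0751
top sunk mm 16.24 deck-stand mm 12.17 936 1902
scene sunk mm 16.49 deck-stand mm 12.43 874 1591
```

>>> step_arm --moves '[[[0,0,0,0,0,0.0005,0.24],[0,0,0,0,0,0.001,0.24],[0,0,0,0,0,0.001,0.24],[0,0,0,0,0,0.001,0.24],[0,0,0,0,0,0.001,0.24],[0,0,0,0,0,0.001,0.24],[0,0,0,0,0,0.001,0.24],[0,0,0,0,0,0.001,0.24],[0,0,0,0,0,0.001,0.24],[0,0,0,0,0,0.001,0.24],[0,0,0,0,0,0.001,0.24],[0,0,0,0,0,0.001,0.24]]]'

```text
clock: 10.9
tcp_pos: [0.5497, -0.1118, 0.0831]
orientation: [-0.159, 0.689, -0.16, -0.689]
wrist_force: [-0.3, -0.3, 0.6]
finger_gap: 0.0205
```

```bash
python3 chk.py .118
```

```text
t 10.9 tcp [ 0.5497 -0.1118  0.0831] leverdeg->valve 0.477 F tool [-0.6  0.4  0.1] gap 0.0205 rad 0.0751
top sunk mm 21.13 deck-stand mm 7.31 932 1891
scene sunk mm 21.32 deck-stand mm 7.69 893 1597
```

>>> step_arm --moves '[[[0,0,0,0,0,0.0005,0.24],[0,0,0,0,0,0.001,0.24],[0,0,0,0,0,0.001,0.24],[0,0,0,0,0,0.001,0.24],[0,0,0,0,0,0.001,0.24],[0,0,0,0,0,0.001,0.24],[0,0,0,0,0,0.001,0.24],[0,0,0,0,0,0.001,0.24],[0,0,0,0,0,0.001,0.24],[0,0,0,0,0,0.001,0.24]]]'

```text
clock: 12.0
tcp_pos: [0.5488, -0.1113, 0.0831]
orientation: [-0.159, 0.689, -0.16, -0.689]
wrist_force: [-0.4, -0.3, 0.3]
finger_gap: 0.0209
```

```bash
python3 chk.py .114
```

```text
t 12.0 tcp [ 0.5488 -0.1113  0.0831] leverdeg->valve 0.464 F tool [-0.3  0.4  0.3] gap 0.0209 rad 0.0752
top sunk mm 24.93 deck-stand mm 3.39 911 1891
scene sunk mm 25.32 deck-stand mm 3.71 902 1600
```

>>> step_arm --moves '[[[0,0,0,0,0,0.0005,0.24],[0,0,0,0,0,0.001,0.24],[0,0,0,0,0,0.0015,0.24]]]'

```text
clock: 12.4
tcp_pos: [0.5475, -0.1107, 0.0831]
orientation: [-0.159, 0.689, -0.16, -0.689]
wrist_force: [0.2, 0.3, -0.3]
finger_gap: 0.0205
```

```bash
python3 chk.py .112
```

```text
t 12.4 tcp [ 0.5475 -0.1107  0.0831] leverdeg->valve 0.445 F tool [ 0.3 -0.3 -0.1] gap 0.0205 rad 0.0753
top sunk mm 26.24 deck-stand mm 2.09 920 1892
scene sunk mm 26.6 deck-stand mm 2.42 885 1593
```

>>> step_arm --moves '[[[0,0,0,0,0,0.0015,0.24],[0,0,0,0,0,0.003,0.24]]]'

```text
clock: 12.7
tcp_pos: [0.5462, -0.11, 0.0835]
orientation: [-0.159, 0.69, -0.16, -0.688]
wrist_force: [4.9, -2.3, -1.9]
finger_gap: 0.0205
```

```bash
python3 chk.py .111 top
```

```text
t 12.7 tcp [ 0.5462 -0.11    0.0835] leverdeg->valve 0.425 F tool [ 1.9 -0.1 -5.4] gap 0.0205 rad 0.0753
top sunk mm 27.35 deck-stand mm 1.09 918 1894
```

>>> step_arm --moves '[[[0.02,0,0,0,0,0.003,0.24],[0.06,0,0,0,0,0.006,0.24],[0.09,0,0,0,0,0.009,0.24]]]'

```text
clock: 13.05
tcp_pos: [0.5396, -0.1062, 0.0838]
orientation: [-0.19, 0.684, -0.191, -0.678]
wrist_force: [6.6, -0.6, -3.5]
finger_gap: 0.0204
```

```bash
python3 chk.py .111
```

```text
t 13.05 tcp [ 0.5396 -0.1062  0.0838] leverdeg->valve 0.325 F tool [ 3.5 -2.9 -5.9] gap 0.0204 rad 0.0759
top sunk mm 27.87 deck-stand mm 0.54 902 1899
scene sunk mm 27.98 deck-stand mm 0.99 885 1617
```

>>> step_arm --moves '[[[0.05,0,0,0.0005,0,0.003,0.24],[0.1,0,0,0.001,-0.0005,0.006,0.24],[0.15,0,0,0.001,-0.001,0.009,0.24],[0.2,0,0,0.001,-0.0015,0.012,0.24],[0.25,0,0,0.001,-0.002,0.015,0.24],[0.25,0,0,0.001,-0.002,0.015,0.24]]]'

```text
clock: 13.75
tcp_pos: [0.5292, -0.0967, 0.0834]
orientation: [-0.274, 0.656, -0.274, -0.648]
wrist_force: [6.0, -1.2, -1.3]
finger_gap: 0.0204
```

```bash
python3 chk.py .111
```

```text
t 13.75 tcp [ 0.5292 -0.0967  0.0834] leverdeg->valve 0.14 F tool [ 1.4 -3.4 -5.1] gap 0.0204 rad 0.0762
top sunk mm 27.91 deck-stand mm 0.43 913 1889
scene sunk mm 28.0 deck-stand mm 0.99 856 1603
```

The deck has stopped: two readings 0.7 s apart agree, with 0.4–1.0 mm left. I carry on closing gently toward the seat.

>>> step_arm --moves '[[[0.03,0,0,0,0,0.002,0.24],[0.06,0,0,0,0,0.004,0.24],[0.08,0,0,0,0,0.006,0.24],[0.1,0,0,0,-0.0005,0.0075,0.24],[0.1,0,0,0,-0.0005,0.0075,0.24]]]'

```text
clock: 14.35
tcp_pos: [0.5257, -0.092, 0.0838]
orientation: [-0.306, 0.642, -0.306, -0.633]
wrist_force: [4.5, -3.9, -2.7]
finger_gap: 0.0203
```

Run:
```python
from h import *
p,r,s=pose(); a=np.arctan2(p[1]+.046,p[0]-.586); f=r.inv().apply(s["wrist_force"]); print(s["clock"],p,(a%(2*np.pi))-np.deg2rad(213.75),f)
```

```text
14.35 [ 0.52565135 -0.09199502  0.08381686] 0.062186343374026176 [ 2.75935621 -1.0838732  -5.79042234]
```

>>> step_arm --moves '[[[0.015,0,0,0,0,0.001,0.24],[0.03,0,0,0,0,0.002,0.24],[0.04,0,0,0,0,0.003,0.24],[0.05,0,0,0,0,0.004,0.24]]]'

```text
clock: 14.75
tcp_pos: [0.5244, -0.09, 0.0841]
orientation: [-0.322, 0.635, -0.322, -0.624]
wrist_force: [5.0, -4.2, -2.7]
finger_gap: 0.0205
```

```bash
cat > st.py <<'E'
from h import *
p,r,s=pose(); a=np.arctan2(p[1]+.046,p[0]-.586); f=r.inv().apply(s["wrist_force"]); F=s["wrist_force"]; th=a; t=np.array([-np.sin(th),np.cos(th)])
print(s["clock"],p,"ang",(a%(2*np.pi))-np.deg2rad(213.75),"tool",np.round(f,2),"tangential",F[:2]@t)
E
python3 st.py
```

```text
14.75 [ 0.52441583 -0.08997716  0.08411225] ang 0.03107688956050536 tool [ 2.82 -1.57 -6.33] tangential 6.366552519863785
```

>>> step_arm --moves '[[[0.015,0,0,0,0,0.001,0.24],[0.03,0,0,0,0,0.002,0.24],[0.04,0,0,0,0,0.003,0.24],[0.04,0,0,0,0,0.0035,0.24]]]'

```text
clock: 15.15
tcp_pos: [0.5234, -0.0882, 0.0843]
orientation: [-0.335, 0.63, -0.335, -0.616]
wrist_force: [4.0, -4.1, -4.0]
finger_gap: 0.0205
```

```bash
python3 st.py
```

```text
15.15 [ 0.52335459 -0.08823496  0.08430128] ang 0.004144937876413124 tool [ 4.11 -1.03 -5.59] tangential 5.6683330399620955
```

>>> step_arm --moves '[[[0.01,0,0,0.0005,0,0.001,0.24],[0.02,0,0,0.0005,0,0.002,0.24],[0.03,0,0,0.0005,0,0.003,0.24],[0.03,0,0,0.0005,0,0.0035,0.24]]]'

```text
clock: 15.55
tcp_pos: [0.5223, -0.0867, 0.0841]
orientation: [-0.344, 0.625, -0.345, -0.61]
wrist_force: [3.2, -5.8, -2.0]
finger_gap: 0.0201
```

```bash
python3 st.py
```

```text
15.55 [ 0.52233374 -0.0867205   0.08414601] ang -0.020024189658193414 tool [ 2.12  0.38 -6.59] tangential 6.62580378913061
```

>>> step_arm --moves '[[[0.01,0,0,0,0,0.001,0.24],[0.015,0,0,0,0,0.002,0.24],[0.02,0,0,0,0,0.0025,0.24]]]'

```text
clock: 15.85
tcp_pos: [0.5219, -0.0858, 0.0843]
orientation: [-0.35, 0.622, -0.352, -0.605]
wrist_force: [3.8, -5.7, -2.5]
finger_gap: 0.0206
```

```bash
python3 st.py
```

```text
15.85 [ 0.52185399 -0.08583584  0.0843277 ] ang -0.03331773353839429 tool [ 2.61 -0.39 -6.74] tangential 6.809753027784188
```

>>> step_arm --moves '[[[0.0,0,0,0,0,0.001,0.24],[0.0,0,0,0,0,0.002,0.24],[0.0,0,0,0,0,0.0025,0.24]]]'

```text
clock: 16.15
tcp_pos: [0.5212, -0.0849, 0.0844]
orientation: [-0.35, 0.623, -0.353, -0.604]
wrist_force: [4.3, -6.1, -2.6]
finger_gap: 0.0208
```

```bash
python3 st.py
```

```text
16.15 [ 0.52119617 -0.08493821  0.08442652] ang -0.04799494682960015 tool [ 2.78 -0.54 -7.39] tangential 7.4641329315329115
```

>>> step_arm --moves '[[[0.0,0,0,0,0,0.001,0.24],[0.0,0,0,0,0,0.002,0.24],[0.0,0,0,0,0,0.0025,0.24]]]'

```text
clock: 16.45
tcp_pos: [0.5205, -0.0841, 0.0845]
orientation: [-0.349, 0.624, -0.354, -0.603]
wrist_force: [4.5, -5.5, -3.0]
finger_gap: 0.0206
```

```bash
python3 st.py
```

```text
16.45 [ 0.52050911 -0.08409223  0.0844672 ] ang -0.06223726803072838 tool [ 3.18 -1.07 -6.95] tangential 7.031481062285313
```

>>> step_arm --moves '[[[0.0,0,0,0,0,0.001,0.24],[0.0,0,0,0,0,0.002,0.24],[0.0,0,0,0,0,0.0025,0.24]]]'

```text
clock: 16.75
tcp_pos: [0.5198, -0.0832, 0.0845]
orientation: [-0.349, 0.624, -0.355, -0.602]
wrist_force: [2.9, -6.5, -2.6]
finger_gap: 0.021
```

```bash
python3 st.py
```

```text
16.75 [ 0.51978246 -0.08323039  0.08450935] ang -0.07685390841056838 tool [ 2.78  0.8  -7.02] tangential 7.113627475820641
```

>>> step_arm --moves '[[[0.0,0,0,0,0,0.001,0.24],[0.0,0,0,0,0,0.002,0.24],[0.0,0,0,0,0,0.0025,0.24]]]'

```text
clock: 17.05
tcp_pos: [0.5191, -0.0824, 0.0845]
orientation: [-0.348, 0.625, -0.356, -0.601]
wrist_force: [2.9, -5.8, -4.0]
finger_gap: 0.0202
```

```bash
python3 st.py
python3 - <<'E'
from h import *
q,d=env.read_camera("wrist"); cv2.imwrite("pics/w4.png",q[:,:,::-1])
q,d=env.read_camera("scene"); cv2.imwrite("pics/s4.png",cv2.resize(q[130:300,170:420,::-1],None,fx=3,fy=3))
E
```

```text
17.05 [ 0.51905694 -0.0823768   0.08449909] ang -0.09128741279011265 tool [ 4.18  0.42 -6.3 ] tangential 6.445737516630367
```

View pics/w4.png

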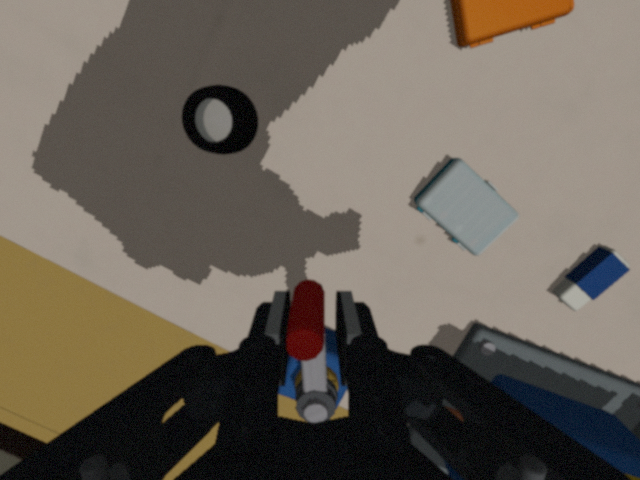

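View pics/s4.png

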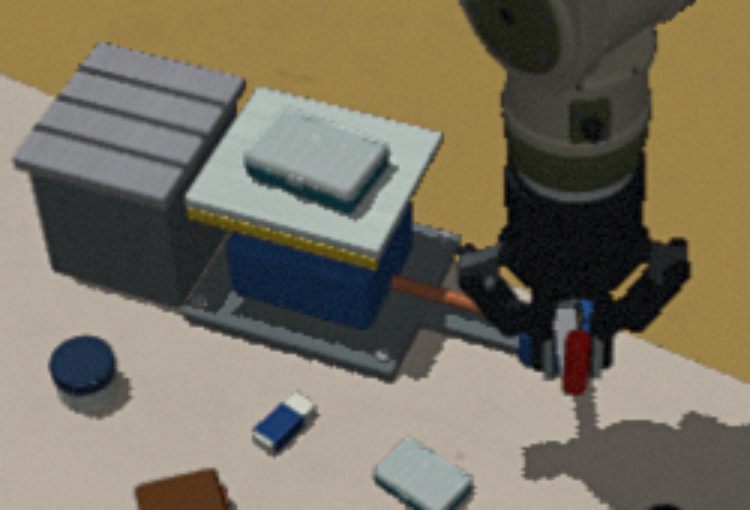

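The wrist picture shows the post at (307,345) against the left (closing) finger. In the scene the deck's edge is level with the stand's top. The force is still about 7 N, so the stem is still turning; I continue.

>>> step_arm --moves '[[[0.0,0,0,0,0,0.001,0.24],[0.0,0,0,0,0,0.002,0.24],[0.0,0,0,0,0,0.0025,0.24]]]'

```text
clock: 17.45
tcp_pos: [0.5186, -0.0817, 0.0846]
orientation: [-0.348, 0.626, -0.357, -0.6]
wrist_force: [4.3, -6.7, -3.5]
finger_gap: 0.0203
```

```bash
python3 st.py
```

```text
17.45 [ 0.51863377 -0.08172894  0.08461964] ang -0.1014022940124839 tool [ 3.82 -0.37 -7.84] tangential 7.957058102012436
```

>>> step_arm --moves '[[[0.0,0,0,0,0,0.001,0.24],[0.0,0,0,0,0,0.002,0.24],[0.0,0,0,0,0,0.0025,0.24]]]'

```text
clock: 17.75
tcp_pos: [0.5185, -0.0814, 0.0848]
orientation: [-0.348, 0.626, -0.358, -0.599]
wrist_force: [3.1, -7.9, -4.0]
finger_gap: 0.0204
```

```bash
python3 st.py
```

```text
17.75 [ 0.51846286 -0.08139198  0.08475951] ang -0.10635668157309786 tool [ 4.32  1.33 -8.21] tangential 8.432962076797455
```

>>> step_arm --moves '[[[0.0,0,0,0,0,0.001,0.24],[0.0,0,0,0,0,0.002,0.24],[0.0,0,0,0,0,0.003,0.24]]]'

```text
clock: 18.05
tcp_pos: [0.5183, -0.0809, 0.085]
orientation: [-0.347, 0.628, -0.36, -0.597]
wrist_force: [5.3, -8.9, -5.1]
finger_gap: 0.0204
```

```bash
python3 st.py
```

```text
18.05 [ 0.51825688 -0.0808986   0.0849836 ] ang -0.113346052506067 tool [  5.61  -0.11 -10.16] tangential 10.39093030124615
```

>>> step_arm --moves '[[[0.0,0,0,0.0005,0,0.0015,0.24],[0.0,0,0,0.0005,0,0.003,0.24],[0.0,0,0,0.0005,0,0.0038,0.24]]]'

```text
clock: 18.35
tcp_pos: [0.518, -0.0805, 0.0849]
orientation: [-0.346, 0.629, -0.361, -0.595]
wrist_force: [4.8, -10.8, -4.0]
finger_gap: 0.0206
```

```bash
python3 st.py
```

```text
18.35 [ 0.51800216 -0.08046609  0.08494505] ang -0.11991984324718574 tool [  4.61   1.28 -11.49] tangential 11.768248336852295
```

>>> step_arm --moves '[[[0.0,0,0,0.0005,0,0.0015,0.24],[0.0,0,0,0.0005,0,0.003,0.24],[0.0,0,0,0.0005,0,0.0041,0.24]]]'

```text
clock: 18.65
tcp_pos: [0.5178, -0.0801, 0.085]
orientation: [-0.346, 0.631, -0.363, -0.592]
wrist_force: [5.7, -10.9, -3.7]
finger_gap: 0.0204
```

```bash
python3 st.py
```

```text
18.65 [ 0.51780879 -0.08005334  0.084968  ] ang -0.12589697928694843 tool [  4.47   0.45 -12.06] tangential 12.313973098103755
```

>>> step_arm --moves '[[[0.0,0,0,0.0005,0,0.002,0.24],[0.0,0,0,0.0005,0,0.0035,0.24],[0.0,0,0,0.0005,0,0.0042,0.24]]]'

```text
clock: 18.95
tcp_pos: [0.5178, -0.0798, 0.085]
orientation: [-0.345, 0.633, -0.366, -0.589]
wrist_force: [6.1, -12.8, -4.6]
finger_gap: 0.0203
```

```bash
python3 st.py
```

```text
18.95 [ 0.51780557 -0.07982274  0.08504723] ang -0.1286260937967576 tool [  5.55   1.04 -13.75] tangential 14.128791622476474
```

Seated at about 13.5–14 N. I release by moving back off and opening the jaws, then check before lifting.

>>> step_arm --moves '[[[0,0,0,0,0,-0.001,0.26],[0,0,0,0,0,-0.003,0.35],[0,0,0,0,0,-0.004,0.45],[0,0,0,0,0,-0.004,0.5],[0,0,0,0,0,-0.004,0.5]]]'

```text
clock: 19.45
tcp_pos: [0.5193, -0.0829, 0.0852]
orientation: [-0.345, 0.632, -0.366, -0.59]
wrist_force: [-0.5, 0.2, 0.3]
finger_gap: 0.0426
```

```bash
python3 st.py
python3 - <<'E'
from h import *
q,d=env.read_camera("wrist"); cv2.imwrite("pics/w5.png",q[:,:,::-1])
E
python3 chk.py .111
```

```text
19.45 [ 0.51931615 -0.08289381  0.08518014] ang -0.08370250419275305 tool [-0.33  0.29  0.43] tangential -0.44516612269345934
t 19.5 tcp [ 0.5194 -0.0829  0.0852] leverdeg->valve -0.083 F tool [-0.3 -0.7  0.3] gap 0.0428 rad 0.0761
top sunk mm 27.77 deck-stand mm 0.59 913 1899
scene sunk mm 27.85 deck-stand mm 1.07 878 1600
```

View pics/w5.png

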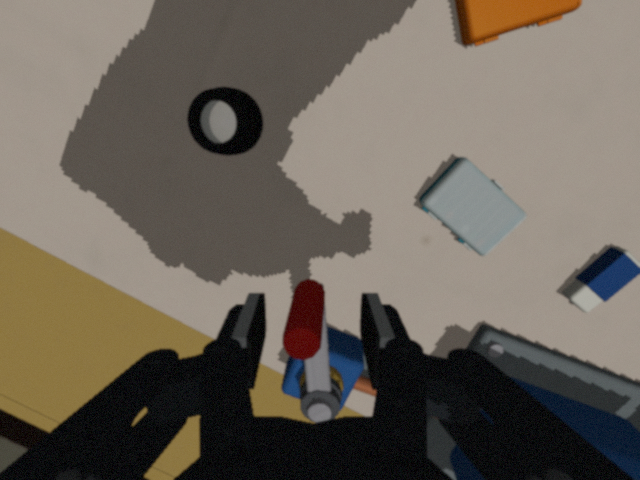

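Run:
```python
from h import *
p,r,s=pose(); print(r.inv().apply([0,0,.1]))
```

```text
[-0.09977205 -0.0005141  -0.00672858]
```

>>> step_arm --moves '[[[0,0,0,-0.02,0,-0.001,0.5],[0,0,0,-0.04,0,-0.003,0.5],[0,0,0,-0.07,0,-0.005,0.5],[0,0,0,-0.11,0,-0.007,0.5],[0,0,0,-0.15,0,-0.01,0.5],[0,0,0,-0.15,0,-0.01,0.5],[0,0,0,-0.15,0,-0.01,0.5]]]'

```text
clock: 20.3
tcp_pos: [0.5195, -0.0834, 0.2367]
orientation: [-0.345, 0.633, -0.365, -0.589]
wrist_force: [-1.3, 0.1, 0.1]
finger_gap: 0.0425
```

```bash
python3 chk.py .111
python3 - <<'E'
from h import *
p,r,s=pose()
q,d=env.read_camera("scene"); cv2.imwrite("pics/s6.png",q[:,:,::-1])
q,d=env.read_camera("wrist"); cv2.imwrite("pics/w6.png",q[:,:,::-1])
E
```

```text
t 20.3 tcp [ 0.5195 -0.0834  0.2367] leverdeg->valve -0.077 F tool [-0.2  1.1  0.7] gap 0.0425 rad 0.0763
top sunk mm 27.97 deck-stand mm 0.49 813 1890
scene sunk mm 27.97 deck-stand mm 1.0 877 1607
```

View pics/s6.png

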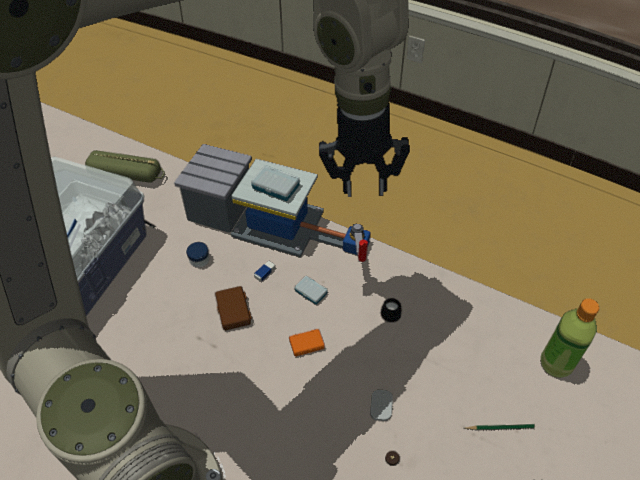

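View pics/w6.png

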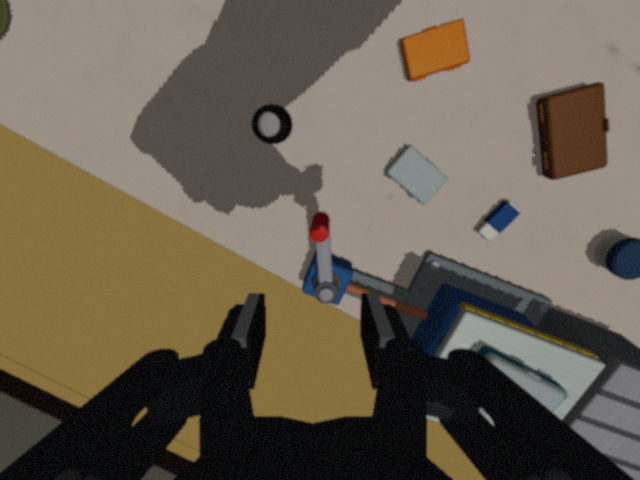

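The arm is clear of everything. The handle is shut (scene (363,250)), the deck is level and still, and the bystanders look where they were.

```bash
python3 -c "
from workcell import env
print(env.hand_in())"
```

```text
the job is handed in; nothing more can be done
None
```

The deck is down level with the stand to within about 1 mm and the valve is shut and seated. I handed the job in at about 20.5 s of the 72 s allowed.

- **Lowering:** I swung the handle open in small steps until the deck began to creep, at about 0.45–0.48 rad by my estimate. It sank smoothly at about 4 mm/s, and I closed the valve at the right height.
- **Seating:** I pushed the handle onto its seat in small steps. The last reading was about 14 N across the handle, with reading-to-reading noise of around 0.7 N. Force was only read at the end of each move, so I did not see any brief peaks in between.
- **Final height:** The top camera put the deck 0.5 mm above the stand and the scene camera 1.0 mm, so it sits about 0.8 mm high by their average. I left it there, because reopening the valve risked sinking too far with no way to raise it again.
- **Last checks:** The deck height held steady in every reading from the closing of the valve until the arm was clear. The case is still on the deck, and the other things look undisturbed.
- **Disagreement:** My lever angle, worked out from the tool position, read about −0.08 to −0.13 rad at the seat instead of 0. I put this down to a calibration offset and finger flex, so I judged the seat by the rise in force instead.

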